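# Empty the rail cutter's offcut tray into the scrap bin

## Task

Empty the rail cutter's catch tray: push the release pin down through the yellow-ringed hole in the cutter's deck so that the hidden catch lets the tray spring out, then draw the tray right out of the cutter, set it flat on the bench and let go of it. Then take it by its high orange back wall, tip it over its open front edge so that all four rail offcuts slide into the yellow scrap bin, and stand the empty tray flat on the bench again. Finish with the pin back in the hole of its stand, and do not push the other things on the bench about.

Things in the scene. Friction and masses are not known exactly. Their poses are not given: they have to be found in the camera images.
- cutter: Rail cutter fixed to the bench: blue base 250 mm deep, 226 wide, grey deck 100 mm high; steel head and lever (up to 210 mm high) from 160 mm behind its front. Origin: on the bench, under the middle of the tray opening in its front face; -x points out of the front, the way the tray comes out. Tray bay 134 mm wide, without a floor: the tray slides on the bench.
- release_hole (a point): Centre of the round release hole, 14 mm across with a yellow ring about it, at the top of the 12 mm thick deck (100 mm above the bench), 38 mm behind the front face and 92 mm to the +y side of the cutter's middle.
- catch_pad (a point): Middle of the catch's flat push pad, hidden straight below the release hole, 44 mm under the deck's top (56 mm above the bench) when the catch is up. Moves down with the catch.
- catch (a joint): Hidden spring catch: 0 up, holding the tray; grows as it is pushed straight down. The tray is let go at about 0.009 m; stop at 0.016 m. The push takes about 4 to 12 N; the catch springs up again. Once let go, a damped spring pushes the tray 45 mm out of the bay in about half a second.
- tray: Loose aluminium tray, 0.24 kg. Pan 150 mm long (x), 124 wide (y); side walls 66 mm high, high back wall at +x, front (-x) fully open. Origin: underside (bench level), mid pan; x to the back. Pan floor 26 mm up. Closed: origin 78 mm behind the cutter's front, axes as the cutter's. The catch holds a lug on its +y side (12 mm out, 45 to 55 mm up, 30 mm before mid).
- tray_back (a point): Top middle of the tray's back wall, 70 mm behind the tray's origin and 82 mm above its underside: an orange grip strip 10 mm thick (along tray x), 124 mm wide and 30 mm tall, reached from above once the tray is out.
- tray_lip (a point): Middle of the tray's open front edge, on top of the pan's floor, 75 mm before the tray's origin.
- tray_tongue (a point): Middle of the top of the orange pull tongue in front of the pan, 112 mm before the tray's origin: 16 mm wide (along tray y), reaching 65 mm forward of the pan's edge, from 4 to 21 mm above the bench.
- offcut0: Steel top-hat rail offcut, 60 mm long (x), 35 mm wide (y), 15 mm high, about 40 g, origin in the middle of its underside. One of the four lying loose in the tray at the start; bare metal on the pan, they begin to slide at a tilt of about 19 to 26 degrees.
- offcut1: Steel top-hat rail offcut, 60 mm long (x), 35 mm wide (y), 15 mm high, about 40 g, origin in the middle of its underside. Another of the four lying loose in the tray at the start; bare metal on the pan, they begin to slide at a tilt of about 19 to 26 degrees.
- offcut2: Steel top-hat rail offcut, 60 mm long (x), 35 mm wide (y), 15 mm high, about 40 g, origin in the middle of its underside. A third of the four lying loose in the tray at the start; bare metal on the pan, they begin to slide at a tilt of about 19 to 26 degrees.
- offcut3: Steel top-hat rail offcut, 60 mm long (x), 35 mm wide (y), 15 mm high, about 40 g, origin in the middle of its underside. The fourth of the four lying loose in the tray at the start; bare metal on the pan, they begin to slide at a tilt of about 19 to 26 degrees.
- bin: Yellow open scrap bin, loose, 1.2 kg, empty, 260 mm long (x), 200 mm wide (y), 100 mm high, walls 4 mm. Origin: middle of its underside.
- stand: Small grey pin stand, fixed to the bench: block 60 x 60 mm, 50 mm high, with a lower step (30 mm high, carrying three short bits up to 46 mm high) on its -y side. Origin: underside, under the hole.
- stand_hole (a point): Mouth of the upright hole in the pin stand, 12 mm wide, widened to 22 mm at the top by a 5 mm chamfer, 40 mm deep, its mouth 50 mm above the bench.
- pin: Release pin standing upright in the stand's hole: steel shaft 8 mm thick and 76 mm long, above it a round red handle 20 mm thick and 58 mm long; 134 mm in all, 60 g. Origin: the tip (lower end) of the shaft; z along the pin to its handle.
- pin_grip (a point): Place to hold the pin: on its axis in the middle of the handle, 110 mm above the tip.
- bottle: Bystander: bottle, 56 mm across, 150 mm high. Origin: underside.
- tape: Bystander: blue roll of tape lying flat, 96 mm across, 19 mm high.
- driver: Bystander: red screwdriver lying on the bench.
- pliers: Bystander: yellow pliers lying on the bench.
- breaker: Bystander: white three-pole circuit breaker, 72 x 53 mm, 90 mm high.

How it is judged:
On the way, in this order (a step that is already met when the one before it is completed fails the run):
1. the pin, through the release hole, has pushed the hidden catch down far enough to free the tray (value of joint catch above 0.009 m and distance between pin and catch_pad below 0.012 m), for 0.05 s.
2. the tray stands flat on the bench right outside the cutter, let go (x of tray in the frame of cutter below -0.09 m and height (world z) of tray below 0.006 m and angle between tray's own z axis and vertical below 0.06 rad and linear speed of tray below 0.02 m/s and contact force between the fingers and tray below 0.3 N), for 0.2 s.
3. the tray, held at its back wall, is tipped with its front edge over the scrap bin (angle between tray's own z axis and vertical above 0.35 rad and distance between the grasp point and tray_back below 0.06 m and x of tray_lip in the frame of bin between -0.126 and 0.126 m and y of tray_lip in the frame of bin between -0.096 and 0.096 m and height (world z) of tray_back above 0.1 m), for 0.1 s.
At the end, for the whole second after the job is handed in: All four offcuts at rest inside the upright bin, below its rim; the empty tray stands flat (within 6 mm of the bench, tilt under 0.06 rad) outside the cutter, at rest and released; the pin stands in its stand's hole (within 8 mm of its axis, tip under 20 mm up, tilt under 0.2 rad) (x of offcut0 in the frame of bin between -0.126 and 0.126 m and y of offcut0 in the frame of bin between -0.096 and 0.096 m and z of each of offcut0, offcut1, offcut2, offcut3 in the frame of bin below 0.085 m and linear speed of each of offcut0, offcut1, offcut2, offcut3 below 0.03 m/s and x of offcut1 in the frame of bin between -0.126 and 0.126 m and y of offcut1 in the frame of bin between -0.096 and 0.096 m and x of offcut2 in the frame of bin between -0.126 and 0.126 m and y of offcut2 in the frame of bin between -0.096 and 0.096 m and x of offcut3 in the frame of bin between -0.126 and 0.126 m and y of offcut3 in the frame of bin between -0.096 and 0.096 m and height (world z) of tray below 0.006 m and angle between each of tray, bin's own z axis and vertical below 0.06 rad and linear speed of tray below 0.02 m/s and contact force between the fingers and tray below 0.3 N and x of tray in the frame of cutter below -0.075 m and horizontal distance between pin and stand_hole below 0.008 m and height (world z) of pin below 0.02 m and angle between pin's own z axis and vertical below 0.2 rad); the robot touches nothing.
It fails at once if the bottle is pushed more than 50 mm or tipped over (distance of bottle from where it was at the start of the episode above 0.05 m or angle between bottle's own z axis and vertical above 0.7 rad).
It fails at once if the tape is pushed more than 50 mm or tipped over (distance of tape from where it was at the start of the episode above 0.05 m or angle between tape's own z axis and vertical above 0.7 rad).
It fails at once if the breaker is pushed more than 50 mm or tipped over (distance of breaker from where it was at the start of the episode above 0.05 m or angle between breaker's own z axis and vertical above 0.7 rad).
It fails at once if the driver is pushed more than 50 mm (distance of driver from where it was at the start of the episode above 0.05 m).
It fails at once if the pliers is pushed more than 50 mm (distance of pliers from where it was at the start of the episode above 0.05 m).
It also fails if it takes over 72 s, if anything falls off the work surface, if the arm or the gripper's body presses on something with over 40 N, if the wrist force passes 120 N, or if a joint passes its speed limit or range.

## Robot

A 7-joint arm with a two-finger parallel gripper is mounted at the origin on the work surface. World frame = base frame: x ahead of the robot, y to its left, z up, the work surface at z = 0. Lengths are in m, angles in rad, forces in N, time in s.
With the tool pointing down it reaches from about 0.425 to 0.825 m from the base axis. Payload 3.6 kg.
Tool frame: the origin (TCP) lies where the fingers leave the gripper's body, on its centre line; the fingertips stand 73 mm ahead of it and the grasp point (between the pads) lies 54 mm ahead of it; x points along the fingers, y is the direction in which the jaws open and shut, and the axes are right-handed (so a half turn about x gives the same grasp; the last joint's range is limited). The gripper opens to 85 mm and grips with 20 to 120 N. Pads are 22 mm wide; open, the fingers measure 114 mm over their backs; the gripper's body (76 mm by 85 mm) begins 54 mm behind the grasp point. The pads swing forward as they close: fully open they stand 13 mm farther back than shut.
Start: joints at [1.218, 0.615, -0.013, 1.423, 0.008, 1.103, -0.04], TCP at [0.209, -0.616, 0.304] pointing down, gripper open.
Joint ranges: [-3.12, 3.12], [-0.3, 2.06], [-1.34, 1.32], [0.26, 2.42], [-1.36, 4.5], [0.01, 1.98], [-2.84, 2.84]. Speed limits (rad/s): [2.79, 2.79, 3.14, 3.14, 3.14, 3.14, 3.14].

## Interface

Orientations are given as a unit quaternion [x, y, z, w].
In Python, from station import arm, snapshot, camera_info, ticket gives the robot as it stands. Calls block until the motion is done:
- arm.movep(position, orientation): joint-space move of the TCP to a pose.
- arm.line_to(position, velocity=0.15, ori=None): straight line of the TCP; ori=None keeps the orientation; velocity is the mean speed in m/s.
- arm.move_j(angles): joint-space move.
- arm.move_gripper(opening, effort=None): opening from 0.0 (shut) to 1.0 (fully open); effort is the grip in N (None keeps the last); returns when the fingers have stopped.
- arm.pause(seconds).
- arm.ik(position, orientation): joint angles nearest the present ones, or None.
- snapshot(name): name is "scene" or "top" or "wrist"; returns the picture (400x640x3 uint8, blue, green, red); there is no depth.
- camera_info(name): a dict with "fx", "fy", "cx", "cy" (pixels), "R" (3x3) and "t" (3): a world point X has camera coordinates R X + t; the wrist camera has in their place "T_tool_cam" (4x4, takes a point from camera to tool coordinates, whose origin is the TCP and whose axes are the tool frame's). Camera axes: x right, y down, z forward; pixel columns grow to the right and rows downward; lengths in m; the calibration is good to about 2 mm. A picture is of the moment at which its call begins: read the wrist's pose just before it. camera_info takes no time and is no camera call.
A pose or a line that the arm cannot do raises arm.MotionError and nothing moves.
- ticket.finish_job(): hands the job in, once; it reports no verdict.
Readings, each from a call of its own:
- arm.read_time(): time.
- arm.read_joint_positions(): joint angles.
- arm.read_dq(): joint speeds.
- arm.read_effort(): joint torques, N m.
- arm.read_tool_pos(): TCP position.
- arm.read_eef_rot(): TCP orientation.
- arm.read_ft_force(): force on the tool from outside, world axes, zero at the start.
- arm.read_wrist_torque(): the same for the moment, N m.
- arm.read_opening(): opening from 0.0 (shut) to 1.0 (fully open).
Only numpy, scipy, OpenCV 4.12 (cv2) and the standard library are available. Lean on these libraries where they do the work, as an engineer would, in place of code of your own. Each camera call takes 0.05 s, during which the arm holds its last target. There are 200 camera calls.

## Working session

There is one attempt and no reset: what is moved stays moved. The work goes in short steps, each a Python script; the robot and the scene stay as the last script left them, time stands still between calls to the robot, and variables do not carry over. Pictures are saved under pics/ and viewed, about 8 in all and at most 12, crops included, and the job is handed in when it is done.

```bash
mkdir -p pics; ls
python3 - <<'E'
from station import arm, snapshot, camera_info
import cv2, numpy as np
np.set_printoptions(precision=4,suppress=True)
for n in ("scene","top"):
    im=snapshot(n); cv2.imwrite(f"pics/{n}0.png",im); print(n,camera_info(n))
print(camera_info("wrist")); print(arm.read_tool_pos(),arm.read_eef_rot(),arm.read_time())
E
```

```text
pics
scene {'fx': 409.8623234895893, 'fy': 409.8623234895893, 'cx': 320.19301219949637, 'cy': 202.7249736336814, 'R': array([[ 0.9024,  0.4309,  0.0105],
       [ 0.3493, -0.7168, -0.6034],
       [-0.2524,  0.5482, -0.7973]]), 't': array([-0.539 , -0.1132,  1.3453])}
top {'fx': 408.200271271946, 'fy': 408.200271271946, 'cx': 319.4216308417553, 'cy': 197.70635933835553, 'R': array([[ 0.0276, -0.9995,  0.0151],
       [-0.9857, -0.0297, -0.1657],
       [ 0.1661, -0.0103, -0.9861]]), 't': array([0.0021, 0.5607, 0.9373])}
{'fx': 296.71734864083066, 'fy': 296.71734864083066, 'cx': 315.9059683520407, 'cy': 197.98027656941184, 'T_tool_cam': array([[-0.0002, -0.3147,  0.9492, -0.0709],
       [ 1.    , -0.001 , -0.0001, -0.0001],
       [ 0.001 ,  0.9492,  0.3147, -0.0819],
       [ 0.    ,  0.    ,  0.    ,  1.    ]])}
[ 0.2085 -0.6151  0.3028] [-0.6975 -0.1159  0.6978 -0.1142] 0.1
```

View pics/top0.png

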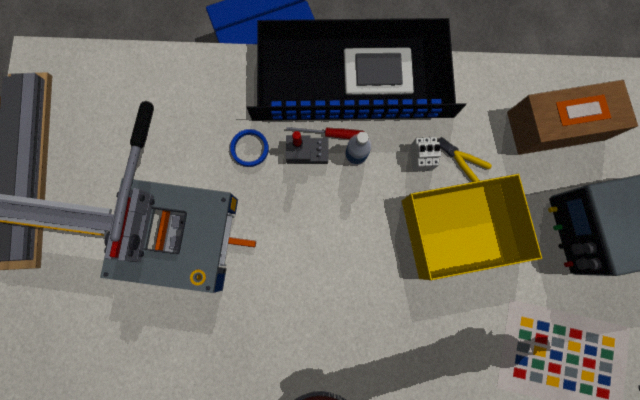

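View pics/scene0.png

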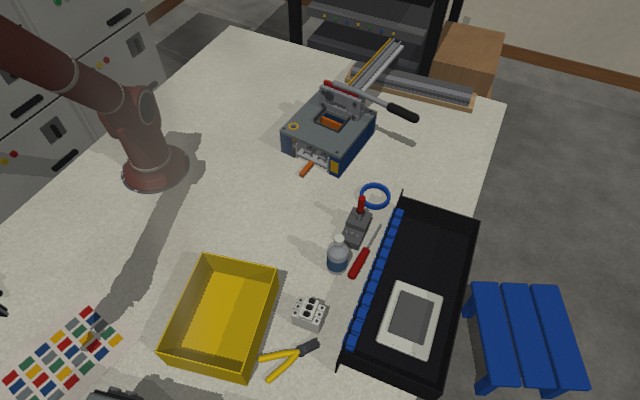

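Top view: the cutter is at left with its front facing image right (ring ~(198,277), tongue (229..256,242)). The red pin is at (297,139), the bottle at (358,148) and the bin rim at about (405,195), (520,176), (541,257), (430,279). The scene view agrees. Next I'll measure with masks and an enlarged crop.

```bash
cat > h.py <<'E'
import numpy as np, cv2
from scipy.spatial.transform import Rotation as Ro
from station import arm, snapshot, camera_info, ticket
np.set_printoptions(precision=4,suppress=True)
def cam(n):
    c=camera_info(n)
    if n=="wrist":
        Rt=Ro.from_quat(arm.read_eef_rot()).as_matrix(); p=np.array(arm.read_tool_pos())
        T=np.array(c["T_tool_cam"]); R=(Rt@T[:3,:3]).T; o=Rt@T[:3,3]+p
        return c,R,o
    R=np.array(c["R"]); return c,R,-R.T@np.array(c["t"])
def ray(C,uv):
    c,R,o=C; d=R.T@np.array([(uv[0]-c["cx"])/c["fx"],(uv[1]-c["cy"])/c["fy"],1.]); return o,d/np.linalg.norm(d)
def onz(C,uv,z):
    o,d=ray(C,uv); return o+d*(z-o[2])/d[2]
def tri(r1,r2):
    A=sum(np.eye(3)-np.outer(d,d) for o,d in (r1,r2)); b=sum((np.eye(3)-np.outer(d,d))@o for o,d in (r1,r2))
    X=np.linalg.solve(A,b); return X,max(np.linalg.norm((np.eye(3)-np.outer(d,d))@(X-o)) for o,d in (r1,r2))
def proj(C,X):
    c,R,o=C; q=R@(np.asarray(X)-o); return np.array([c["fx"]*q[0]/q[2]+c["cx"],c["fy"]*q[1]/q[2]+c["cy"]])
def blobs(im,lo,hi,box=None,amin=20):
    m=cv2.inRange(cv2.cvtColor(im,cv2.COLOR_BGR2HSV),np.array(lo),np.array(hi))
    if box:
        k=np.zeros_like(m); k[box[1]:box[3],box[0]:box[2]]=1; m*=k
    n,l,s,ce=cv2.connectedComponentsWithStats(m)
    return sorted([(int(s[i,4]),ce[i].round(1),s[i,:4]) for i in range(1,n) if s[i,4]>=amin],key=lambda t:-t[0]),m
E
python3 - <<'E'
from h import *
T,S=cam("top"),cam("scene"); t=cv2.imread("pics/top0.png"); s=cv2.imread("pics/scene0.png")
Y=((22,120,100),(35,255,255)); O=((5,150,120),(18,255,255))
def R(im,box):
    a,_=blobs(im,(0,150,60),(6,255,255),box); b,_=blobs(im,(174,150,60),(180,255,255),box); return a,b
print("ring t",blobs(t,*Y,(170,255,220,295))[0],"s",blobs(s,*Y,(280,115,305,135),8)[0])
print("tongue t",blobs(t,*O,(215,225,270,260))[0],"s",blobs(s,*O,(290,155,325,185))[0])
print("pin t",R(t,(285,125,305,155)),"s",R(s,(350,190,372,220)))
mt=np.zeros((560,780,3),np.uint8)
a=cv2.resize(t[180:300,95:265],None,fx=2.3,fy=2.3,interpolation=cv2.INTER_CUBIC); mt[:a.shape[0],:a.shape[1]]=a
b=cv2.resize(t[165:290,395:555],None,fx=2.3,fy=2.3,interpolation=cv2.INTER_CUBIC); mt[:b.shape[0],392:392+b.shape[1]]=b
c=cv2.resize(t[120:180,270:390],None,fx=3.2,fy=3.2,interpolation=cv2.INTER_CUBIC); mt[290:290+c.shape[0],:c.shape[1]]=c
d=cv2.resize(s[110:190,270:390],None,fx=3.2,fy=3.2,interpolation=cv2.INTER_CUBIC); mt[290:290+d.shape[0],392:776]=d[:, :384]
cv2.imwrite("pics/m1.png",mt)
E
```

```text
ring t [(55, array([195.5, 278.7]), array([190, 271,  16,  14], dtype=int32))] s [(12, array([295.1, 127.5]), array([291, 124,   7,   6], dtype=int32))]
tongue t [(149, array([241.3, 241.7]), array([228, 238,  27,   9], dtype=int32))] s [(65, array([306. , 167.5]), array([300, 161,  13,  14], dtype=int32))]
pin t ([(56, array([296.7, 135.1]), array([292, 131,   9,  10], dtype=int32))], []) s ([(93, array([360.6, 203.9]), array([357, 196,   8,  17], dtype=int32))], [])
```

View pics/m1.png

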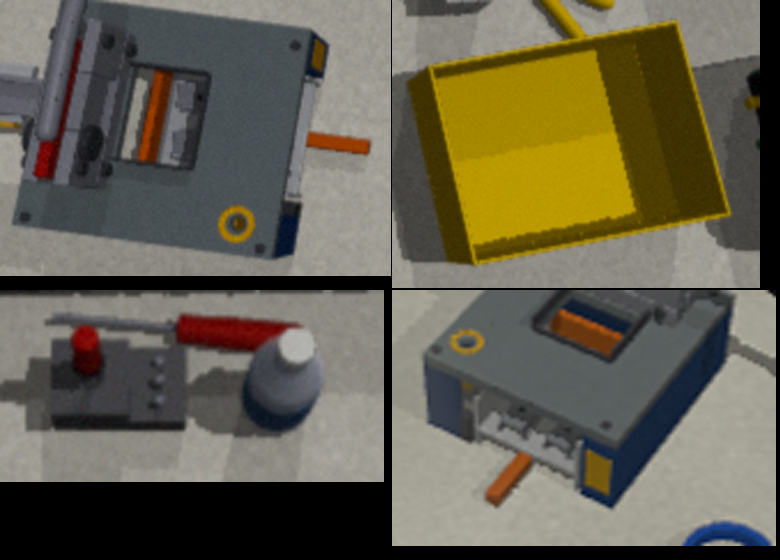

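The crops show the ring at crop (236,225), i.e. top pixel (197.6,277.8). The deck front edge runs (229.3,192.2) to (215,291.7), and the bin rim corners are clear. The stand has its bits on image right (-y world), and the bottle is just beyond. Now to compute the poses.

Run:
```python
from h import *
T,S=cam("top"),cam("scene")
P=lambda uv,z:onz(T,uv,z); Q=lambda uv,z:onz(S,uv,z)
print("ring",P((197.6,277.8),.1),Q((293.6,126.3),.1),tri(ray(T,(197.6,277.8)),ray(S,(293.6,126.3))))
a,b=P((229.3,192.2),.1),P((215,291.7),.1); c,d=Q((341.6,157.8),.1),Q((280.3,130.3),.1)
print("front edge",a,b,np.linalg.norm(a-b),c,d,np.linalg.norm(c-d))
for p,q in((a,b),(c,d)):
    v=(q-p)[:2]; print("cutter yaw",np.degrees(np.arctan2(-v[0],v[1])))
print("tongue",P((229,239.5),.021),P((255.5,243.5),.021))
print("pin",tri(ray(T,(296.7,136)),ray(S,(360.6,204))),P((297,133.3),.144),P((296.7,135.5),.135),Q((360.6,204),.115))
k=[P(u,.1) for u in((410.7,194.1),(518.9,174.6),(541.5,257.6),(430.7,279.3))]
k=np.array(k);print("bin",k,k.mean(0),np.linalg.norm(k-np.roll(k,-1,0),axis=1)); r=cv2.minAreaRect(k[:,:2].astype(np.float32)*1000);print(r)
print("bottle cap",P((362,138),.15), "tape",P((249,148),.019))
print("rot",Ro.from_quat(arm.read_eef_rot()).as_matrix())
```

```text
ring [0.3651 0.2814 0.1   ] [0.3662 0.2817 0.1   ] (array([0.3655, 0.2819, 0.0994]), np.float64(0.0005222098342351009))
front edge [0.558  0.2243 0.1   ] [0.3364 0.2412 0.1   ] 0.22226013908386982 [0.5621 0.2223 0.1   ] [0.3367 0.2463 0.1   ] 0.2267279077985106
cutter yaw 85.6195173110722
cutter yaw 83.92673844320898
tongue [0.4555 0.2344 0.021 ] [0.4476 0.1698 0.021 ]
pin (array([0.6867, 0.0729, 0.1194]), np.float64(0.0034169498703324674)) [0.6879 0.0732 0.144 ] [0.6857 0.0742 0.135 ] [0.6834 0.0735 0.115 ]
bin [[ 0.5662 -0.1898  0.1   ]
 [ 0.6197 -0.4418  0.1   ]
 [ 0.4304 -0.4826  0.1   ]
 [ 0.3759 -0.2324  0.1   ]] [ 0.498  -0.3367  0.1   ] [0.2576 0.1937 0.2561 0.195 ]
((497.9472961425781, -336.29034423828125), (195.00164794921875, 257.63250732421875), 12.148569107055664)
bottle cap [ 0.6798 -0.0711  0.15  ] tape [0.687  0.1993 0.019 ]
rot [[-0.0008  0.3211 -0.9471]
 [ 0.0022 -0.9471 -0.3211]
 [-1.     -0.0024  0.0001]]
```

```bash
cat >> h.py <<'E'
def down(deg):
    a=np.radians(deg); z=np.array([np.cos(a),np.sin(a),0]); x=np.array([0,0,-1.]); return np.c_[x,np.cross(z,x),z]
def q(R): return Ro.from_matrix(R).as_quat()
YAW=np.radians(84.3); RING=np.array([.3655,.2817]); PIN=np.array([.686,.0735])
CX=np.array([np.cos(YAW),np.sin(YAW)]); CY=np.array([-CX[1],CX[0]]); CO=RING-.038*CX-.092*CY
def ax(s): return CO-s*CX     # point on the cutter axis, s in front of its face
BIN=np.array([.498,-.3365]); BYAW=np.radians(102.15)
def trayR(yaw,th): return Ro.from_euler("z",yaw).as_matrix()@Ro.from_euler("y",-th).as_matrix()
def tip_tool(lip,yaw,th,g=.012,flip=False):
    """TCP pose when the tray lip is at lip, grasp point g below the wall top"""
    R=trayR(yaw,th); b=np.asarray(lip)+R@np.array([.145,0,.056-g]); p=b+R@np.array([0,0,.054])
    return p, R@down(270 if flip else 90)
E
python3 - <<'E'
from h import *
def chk(n,p,R):
    j=arm.ik(list(p),list(q(R))); print(n,np.round(p,3),None if j is None else np.round(j,2))
print(CO)
chk("pin",[*PIN,.174],down(180)); 
for f in (180,218,250,150): chk(f"ring{f}",[*RING,.205],down(f))
for f in(84,264):
    for s in(.08,.19,.33): chk(f"tongue{f} {s}",[*ax(s),.08],down(f))
for fl in(0,1):
    for yd in(84,95,102):
        for th in(0,.5,.8,1.0):
            lip=np.r_[BIN+.065*np.array([np.cos(BYAW),np.sin(BYAW)]),.135]
            p,R=tip_tool(lip,np.radians(yd),th,flip=fl); chk(f"tip fl{fl} {yd} {th}",p,R)
arm.movep([*PIN+[-.0,0],.30],q(down(180)))
C=cam("wrist"); im=snapshot("wrist"); cv2.imwrite("pics/w1.png",im); print(C[2],arm.read_time())
b=blobs(im,(0,150,60),(6,255,255))[0]; print(b[:4]); print(proj(C,[*PIN,.144]),proj(C,[*PIN,.086]))
E
```

```text
[0.4533 0.2348]
pin [0.686 0.074 0.174] [-0.14  0.81  0.    1.43 -0.    0.91 -1.71]
ring180 [0.366 0.282 0.205] [-0.35  0.52 -0.51  2.06  0.4   0.66 -2.69]
ring218 [0.366 0.282 0.205] [-0.15  0.6  -0.82  2.05  0.64  0.76 -2.28]
ring250 [0.366 0.282 0.205] [-0.16  0.59 -0.81  2.05  0.63  0.76 -1.71]
ring150 [0.366 0.282 0.205] [-0.72  0.47  0.02  2.07 -0.02  0.6  -2.78]
tongue84 0.08 [0.445 0.155 0.08 ] [ 0.29  1.05 -1.15  2.11  1.27  0.98  1.43]
tongue84 0.19 [0.434 0.046 0.08 ] [ 0.53  1.03 -1.15  2.2   1.31  0.95  1.57]
tongue84 0.33 [ 0.42  -0.094  0.08 ] [-0.    0.71  0.25  2.24 -0.69  0.26 -2.39]
tongue264 0.08 [0.445 0.155 0.08 ] [-0.32  0.72 -0.1   2.12  0.21  0.31 -0.7 ]
tongue264 0.19 [0.434 0.046 0.08 ] [-0.1   0.7  -0.08  2.22  0.22  0.23 -0.48]
tongue264 0.33 [ 0.42  -0.094  0.08 ] [ 0.25  0.7  -0.12  2.23  0.35  0.23 -0.29]
tip fl0 84 0 [ 0.499 -0.129  0.233] [ 0.21  0.5   0.01  1.9  -0.    0.75 -1.46]
tip fl0 84 0.5 [ 0.493 -0.193  0.291] [ 0.58  0.53 -0.09  1.72 -0.46  1.14 -0.93]
tip fl0 84 0.8 [ 0.488 -0.242  0.307] [ 0.72  0.64 -0.06  1.59 -0.62  1.44 -0.76]
tip fl0
[... 1228 characters left out ...]
5 0.8 [ 0.482 -0.242  0.307] [ 1.18  0.88 -1.04  1.51 -0.02  1.4   1.9 ]
tip fl1 95 1.0 [ 0.485 -0.277  0.31 ] [ 1.21  1.   -1.07  1.39 -0.1   1.55  1.92]
tip fl1 102 0 [ 0.454 -0.131  0.233] [ 0.76  0.55 -0.78  1.99  0.53  0.81  1.46]
tip fl1 102 0.5 [ 0.468 -0.194  0.291] [ 1.09  0.73 -1.    1.68  0.15  1.22  1.88]
tip fl1 102 0.8 [ 0.478 -0.243  0.307] [ 1.15  0.9  -1.05  1.47  0.02  1.49  1.95]
tip fl1 102 1.0 [ 0.485 -0.277  0.31 ] [ 1.17  1.02 -1.08  1.34 -0.05  1.65  1.95]
[0.768  0.0723 0.3709] 3.0917
[(1619, array([414.5, 127.3]), array([371, 116,  87,  24], dtype=int32)), (624, array([313.5, 196. ]), array([303, 178,  21,  36], dtype=int32))]
[314.3993 205.9135] [314.6183 186.1659]
```

View pics/w1.png

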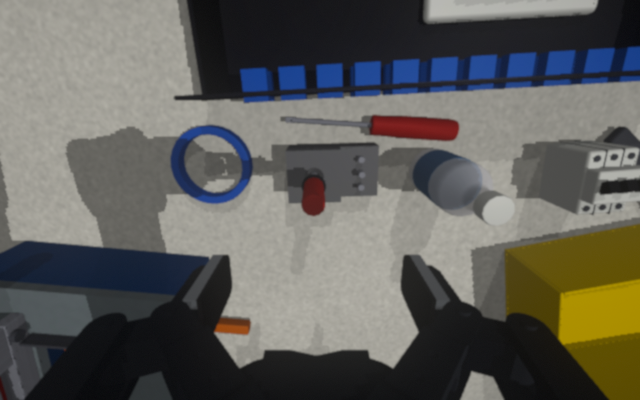

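The wrist view puts the red handle at (313.5,196), against a predicted (314.5,196), so the pin position is confirmed. Next: grasp the pin, hover it over the ring and look.

Run:
```python
from h import *
arm.line_to([*PIN,.174],.15); arm.move_gripper(0.0,60); print("op",arm.read_opening(),arm.read_ft_force())
arm.line_to([*PIN,.30],.2)
im=snapshot("wrist"); cv2.imwrite("pics/w2.png",im)
arm.movep([*RING,.300],q(down(218))); arm.line_to([*RING,.282],.1)
print(arm.read_tool_pos(),arm.read_ft_force(),arm.read_time(),arm.read_joint_positions())
C=cam("wrist"); w=snapshot("wrist"); s=snapshot("scene"); t=snapshot("top")
print("pred ring",proj(C,[*RING,.1]),"tip",proj(C,[*RING,.118]), proj(C,[*RING,.194]))
cv2.imwrite("pics/w3.png",w); cv2.imwrite("pics/s3.png",s); cv2.imwrite("pics/t3.png",t)
m=np.zeros((560,780,3),np.uint8)
a=cv2.resize(w[120:330,180:460],None,fx=2,fy=2,interpolation=cv2.INTER_CUBIC); m[:420,:560]=a
for im,box,y in((s,(255,70,335,150),0),(t,(165,245,245,325),230)):
    b=cv2.resize(im[box[1]:box[3],box[0]:box[2]],(215,215),interpolation=cv2.INTER_CUBIC); m[y:y+215,563:778]=b
cv2.imwrite("pics/m3.png",m)
```

```text
op 0.21881839530251923 [-0.4673  0.3536  2.4762]
[0.3661 0.2812 0.2815] [ 0.299   0.2125 -0.9598] 7.2917 [-0.4317  0.3759 -0.3679  1.9672  0.1795  0.831  -1.807 ]
pred ring [314.8714 196.0156] tip [314.8065 202.6799] [314.3937 245.0637]
```

View pics/m3.png

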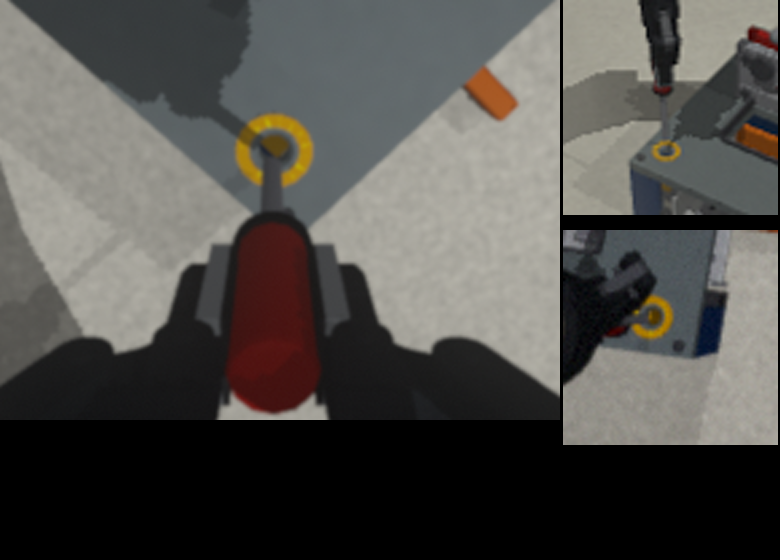

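The wrist crop shows the ring centre at (317,195) and the tip in the same column. The scene and top insets also show the shaft pointing into the hole, so I'll go down, watching the force.

Run:
```python
from h import *
p0=np.array([*RING,0])
for z,v in((.262,.08),(.245,.08),(.224,.1),(.2175,.05),(.213,.04),(.210,.04),(.208,.04),(.2065,.04)):
    arm.line_to([*RING,z],v); f=np.array(arm.read_ft_force()); print(z,arm.read_tool_pos()[2],f)
    if np.linalg.norm(f)>25: print("stop"); break
arm.pause(.25); print(arm.read_time(),arm.read_ft_force())
t=snapshot("top"); cv2.imwrite("pics/t4.png",t)
O=((5,150,120),(18,255,255)); T=cam("top"); b=blobs(t,*O,(215,220,330,265))[0]; print(b)
```

```text
0.262 0.26192764066574764 [-0.1193  0.2109 -1.2771]
0.245 0.24503856554066505 [-0.0904 -0.0269 -0.7351]
0.224 0.22409028541628154 [-0.2083 -0.0329 -1.4992]
0.2175 0.21796059011998434 [0.3613 0.5203 1.4251]
0.213 0.21351878749607858 [ 0.8384 -0.0933  3.1422]
0.21 0.2105075570366437 [0.5933 1.81   5.7815]
0.208 0.20850769440900657 [0.5886 1.4014 5.5106]
0.2065 0.20705522511982108 [0.8218 1.279  5.7487]
10.1 [0.4673 1.1758 6.3931]
[(155, array([259.9, 244.2]), array([247, 240,  27,   9], dtype=int32))]
```

The catch pushed at 5–6 N, and the tongue moved about 46 mm out in the top view. The tray is free. I'll put the pin back.

Run:
```python
from h import *
arm.line_to([*RING,.30],.25); arm.movep([*PIN,.30],q(down(180))); arm.line_to([*PIN,.235],.2)
C=cam("wrist"); w=snapshot("wrist"); cv2.imwrite("pics/w5.png",w); print(arm.read_tool_pos(),arm.read_time())
for z in(.215,.20,.185,.176):
    arm.line_to([*PIN,z],.1); f=np.array(arm.read_ft_force()); print(z,f)
    if f[2]>12 or np.linalg.norm(f[:2])>10: print("stop"); break
else:
    arm.line_to([*PIN,.1745],.05); arm.move_gripper(1.0); arm.pause(.1); arm.line_to([*PIN,.30],.25); 
    C=cam("wrist"); w=snapshot("wrist"); cv2.imwrite("pics/w6.png",w); print(blobs(w,(0,150,60),(6,255,255))[0],arm.read_time())
t=snapshot("top"); cv2.imwrite("pics/t6.png",t); T=cam("top")
b,m=blobs(t,(5,150,120),(18,255,255),(215,220,330,265)); ys,xs=np.nonzero(m)
c,mm,_=cv2.fitLine(np.c_[xs,ys].astype(np.float32),cv2.DIST_L2,0,.01,.01)[:2].ravel()[:2],0,0
x0,x1=xs.min()-.5,xs.max()+.5; L=cv2.fitLine(np.c_[xs,ys].astype(np.float32),cv2.DIST_L2,0,.01,.01).ravel()
for u in(x0,x1): print("tongue end",onz(T,(u,L[3]+(u-L[2])*L[1]/L[0]),.021))
print(b,"pred tip",ax(.107),"edge",ax(.042))
```

```text
[0.6867 0.0745 0.2368] 12.625
0.215 [-0.2418 -0.4138 -0.0038]
0.2 [ 0.0248 -0.4725  0.0539]
0.185 [-0.5619 -0.4906 -0.1058]
0.176 [-0.6966 -0.3193 -1.2715]
[(1626, array([416.3, 126.7]), array([373, 116,  87,  23], dtype=int32)), (634, array([315.7, 195.1]), array([305, 177,  22,  36], dtype=int32))] 15.5333
tongue end [0.4493 0.1917 0.021 ]
tongue end [0.4426 0.126  0.021 ]
[(161, array([259.7, 244.3]), array([247, 240,  27,   9], dtype=int32))] pred tip [0.4426 0.1283] edge [0.4491 0.193 ]
```

The pin is back upright: the blob sits within about 2 px of where it started. The tongue matches its prediction to 2 mm. Next: grasp it and draw the tray out.

Run:
```python
from h import *
Q=q(down(264.3)); G=ax(.096)
arm.movep([*G,.22],Q); arm.line_to([*G,.081],.2); print(arm.read_ft_force()); arm.move_gripper(0,50); print("op",arm.read_opening(),arm.read_ft_force(),arm.read_time())
for s in(.15,.21,.27,.33):
    arm.line_to([*ax(s),.081],.13); print(s,arm.read_ft_force())
arm.move_gripper(1.0); arm.pause(.2); arm.line_to([*ax(.33),.22],.25); print(arm.read_time())
t=snapshot("top"); s=snapshot("scene"); w=snapshot("wrist"); C=cam("wrist"); np.save("cw7.npy",np.r_[C[1].ravel(),C[2]])
for n,i in(("t7",t),("s7",s),("w7",w)): cv2.imwrite(f"pics/{n}.png",i)
m=np.zeros((600,800,3),np.uint8); m[:300,:400]=cv2.resize(t[140:290,200:400],(400,300),interpolation=cv2.INTER_CUBIC); m[:300,400:]=cv2.resize(s[120:270,200:400],(400,300),interpolation=cv2.INTER_CUBIC); m[300:550,:400]=cv2.resize(w,(400,250))
cv2.imwrite("pics/m7.png",m)
```

```text
[-0.498   0.2535  0.2438]
op 0.17679824486495424 [-0.5795 -0.4884  4.866 ] 18.0917
0.15 [-0.1805 -2.227   7.7478]
0.21 [-0.2841 -2.6479  6.7515]
0.27 [-0.0569 -2.1138  7.075 ]
0.33 [-0.3967 -2.2836  7.2037]
22.075
```

View pics/m7.png

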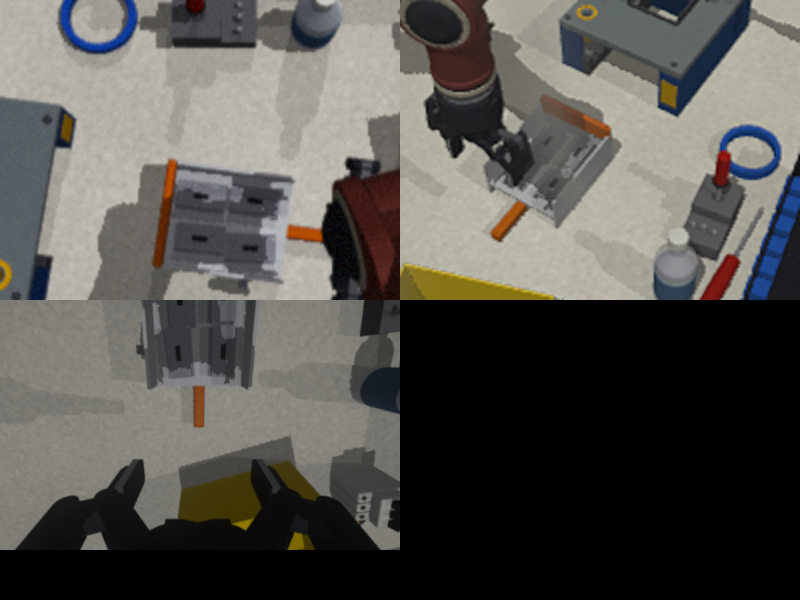

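The tray is right outside the cutter with all four offcuts lying in it 2x2, and nothing else has moved. Next: locate the orange back strip in the top view, then grasp it and test-lift.

Run:
```python
from h import *
T=cam("top"); t=cv2.imread("pics/t7.png"); b,m=blobs(t,(3,140,90),(20,255,255),(265,210,300,285)); print(b)
pts=np.argwhere(m>0)[:,::-1].astype(np.float32); r=cv2.minAreaRect(pts); print(r)
L=cv2.fitLine(pts,cv2.DIST_L2,0,.01,.01).ravel(); pr=(pts-L[2:])@L[:2]
e=[onz(T,L[2:]+L[:2]*k,.082) for k in(pr.min(),pr.max())]; v=(e[0]-e[1])[:2]; print(e,np.linalg.norm(v),"yaw",np.degrees(np.arctan2(v[0],-v[1])) )
print("mid",(e[0]+e[1])/2,"pred",ax(.096+.0-.0), ax(.33-.096-.031-.070+.0))
S=cam("scene"); s=cv2.imread("pics/s7.png"); b2,m2=blobs(s,(3,140,90),(20,255,255),(265,160,310,195)); print(b2)
b3,_=blobs(t,(3,140,90),(20,255,255),(338,245,375,268),10); print(b3)
```

```text
[(196, array([282.1, 243.7]), array([277, 220,  12,  53], dtype=int32))]
((282.03759765625, 246.00576782226562), (4.789802074432373, 52.91590118408203), 8.746162414550781)
[array([0.382 , 0.1085, 0.082 ]), array([0.5006, 0.0941, 0.082 ])] 0.11948189840350315 yaw -96.89016789573095
mid [0.4413 0.1013 0.082 ] pred [0.4437 0.1392] [0.4401 0.1024]
[(106, array([296.5, 182.6]), array([286, 175,  19,  14], dtype=int32))]
[(106, array([351.9, 256.5]), array([343, 253,  18,   8], dtype=int32))]
```

```bash
cat >> h.py <<'E'
BACK=np.array([.4407,.1015]); TY=np.radians(84.0)
LIP0=np.r_[BACK-.145*np.array([np.cos(TY),np.sin(TY)]),.026]
BX=np.array([np.cos(BYAW),np.sin(BYAW)])
E
python3 - <<'E'
from h import *
p,R=tip_tool(LIP0,TY,0); up=lambda d:np.r_[p[:2],p[2]+d]
arm.movep(up(.10),q(R)); arm.line_to(p,.15); print(p,arm.read_ft_force()); arm.move_gripper(0,100); print("op",arm.read_opening(),arm.read_ft_force())
arm.line_to(up(.04),.1); f0=arm.read_ft_force(); arm.line_to(up(.135),.15); print(f0,arm.read_ft_force(),arm.read_wrist_torque(),arm.read_time(),arm.read_opening())
Y1=np.radians(100); L1=np.r_[BIN+.07*BX,.165]; p1,R1=tip_tool(L1,Y1,0)
arm.line_to(p1,.15,ori=q(R1)); print(arm.read_tool_pos(),p1,arm.read_time())
t=snapshot("top"); s=snapshot("scene"); C=cam("wrist"); w=snapshot("wrist")
m=np.zeros((600,800,3),np.uint8); m[:300,:400]=cv2.resize(t[140:290,350:550],(400,300)); m[:300,400:]=cv2.resize(s[200:400,140:400],(400,300)); m[300:,:480]=cv2.resize(w,(480,300))
cv2.imwrite("pics/m8.png",m)
E
```

```text
[0.4407 0.1015 0.124 ] [-0.4585 -0.8498  0.4429]
op 0.09736425156460422 [-0.7814 -3.2008  5.7611]
[ 0.1897 -0.2202 -2.9133] [-0.9393 -0.3081 -4.0888] [ 0.2373 -0.0056 -0.0199] 26.5333 0.09834633654035742
[ 0.458  -0.1244  0.2629] [ 0.4581 -0.1253  0.263 ] 28.2
```

View pics/m8.png

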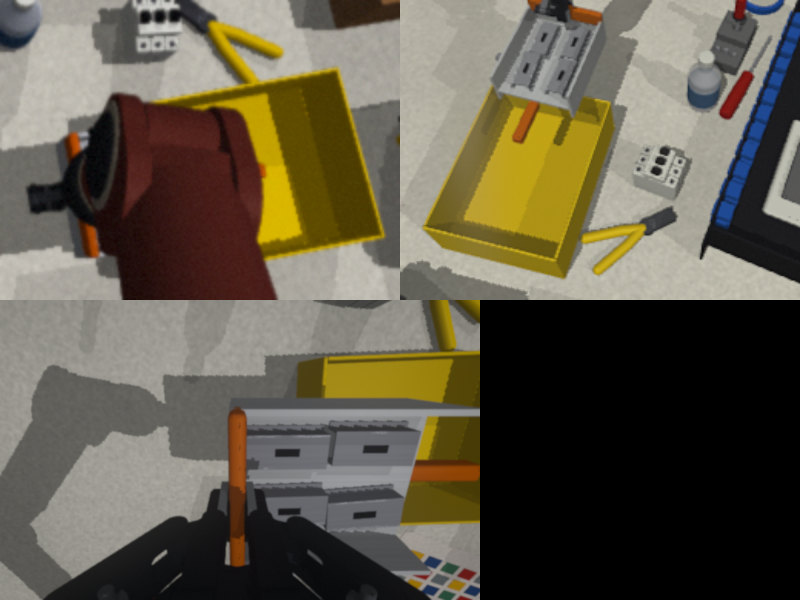

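The tray is held level at its back wall, all four offcuts are in it, and the lip and tongue are over the bin's near part, centred across it. Now I'll tip it.

Run:
```python
from h import *
Y1=np.radians(100)
for th in(.15,.3,.38,.46,.54,.62,.72,.85,.98):
    z=.165-.03*min(th/.4,1); p,R=tip_tool(np.r_[BIN+.07*BX,z],Y1,th)
    arm.line_to(p,.12 if th<.3 or th>.65 else .06,ori=q(R)); print(th,arm.read_time(),arm.read_ft_force()[2])
arm.pause(.3); print(arm.read_ft_force(),arm.read_opening())
t=snapshot("top"); s=snapshot("scene"); w=snapshot("wrist")
m=np.zeros((600,800,3),np.uint8); m[:300,:400]=cv2.resize(t[140:290,350:550],(400,300)); m[:300,400:]=cv2.resize(s[200:400,140:400],(400,300)); m[300:,:480]=cv2.resize(w,(480,300))
cv2.imwrite("pics/m9.png",m)
```

```text
0.15 28.6583 -4.5419882747358225
0.3 29.15 -3.261465286238299
0.38 29.4917 -4.15941948672917
0.46 29.8667 -3.4595291829954453
0.54 30.25 -2.1487274646567913
0.62 30.6333 -2.8840880522141337
0.72 30.925 -2.338211999926938
0.85 31.2667 -2.8214895043924697
0.98 31.6083 -2.5615424950463486
[ 0.3011  0.6551 -2.7805] 0.10285289528856606
```

View pics/m9.png

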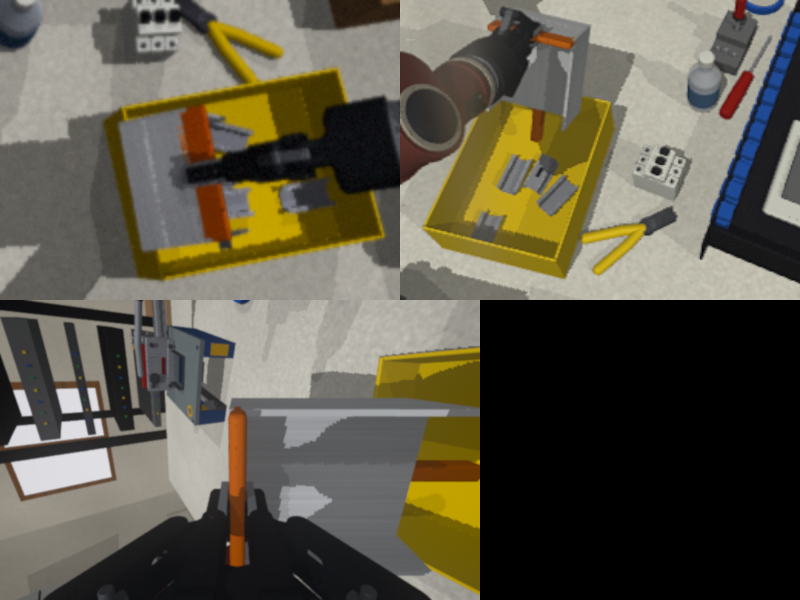

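All four offcuts lie in the bin and the tray pan is empty. Next: raise, level, and set the tray back where it stood.

Run:
```python
from h import *
Y1=np.radians(100)
for th,z in((.98,.20),(.6,.20),(.25,.19),(0,.18)):
    p,R=tip_tool(np.r_[BIN+.07*BX,z],Y1,th); arm.line_to(p,.18,ori=q(R))
p,R=tip_tool(LIP0,TY,0)
arm.line_to(p+[0,0,.135],.18,ori=q(R)); arm.line_to(p+[0,0,.012],.15)
for d in(.006,.003,.001,0,-.001):
    arm.line_to(p+[0,0,d],.03); f=arm.read_ft_force(); print(d,f)
    if f[2]>3: break
arm.move_gripper(1.0); arm.pause(.2); arm.line_to(p+[0,0,.15],.2); arm.movep([.43,-.1,.4],q(down(180))); print(arm.read_time(),arm.read_ft_force())
t=snapshot("top"); s=snapshot("scene"); cv2.imwrite("pics/t10.png",t); cv2.imwrite("pics/s10.png",s)
m=np.zeros((600,800,3),np.uint8); m[:300]=cv2.resize(t[100:295,90:590],(800,300)); m[300:]=cv2.resize(s[80:400,130:560],(403,300)) if 0 else 0
b=cv2.resize(s[100:390,140:500],(372,300)); m[300:,:372]=b; m[300:,372:772]=cv2.resize(s[130:280,230:430],(400,300))
cv2.imwrite("pics/m10.png",m)
```

```text
0.006 [-0.1847  1.1667 -2.7286]
0.003 [-0.3705  0.1152 -2.9143]
0.001 [ 0.4457 -0.0182 -2.9077]
0 [-1.5275 -1.1624  2.9541]
-0.001 [-3.3896 -0.6323 13.2805]
40.5583 [ 0.4656  1.6136 -0.6535]
```

View pics/m10.png

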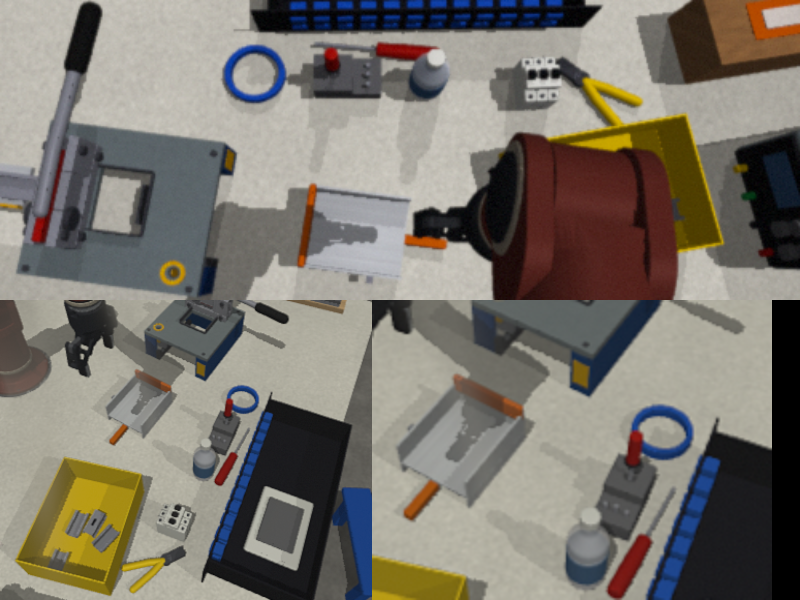

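The tray stands empty and flat on the bench, the four offcuts are in the bin, the pin is in its stand, and the bystanders have not moved. One quick numeric check, then hand in.

Run:
```python
from h import *
t=cv2.imread("pics/t10.png"); O=((3,140,90),(20,255,255))
print("strip",[b[:2] for b in blobs(t,*O,(265,210,300,285))[0]],"was 282.1,243.7")
print("pin",[b[:2] for b in blobs(t,(0,150,60),(6,255,255),(285,125,305,155))[0]],"was 296.7,135.1")
print(arm.read_time()); ticket.finish_job()
```

```text
strip [(222, array([281.3, 245.9]))] was 282.1,243.7
pin [(78, array([297.1, 136.9]))] was 296.7,135.1
40.6583
the job is handed in; nothing more can be done
```

I finished all the steps and handed the job in at about 40.7 s of the 72 s allowed; no verdict was reported.

**What I did:**
- Took the pin from its stand and pushed the catch down about 12 mm at 5–6 N. The tray sprang out about 46 mm.
- Put the pin back in its stand, drew the tray out by its tongue and let go of it.
- Gripped the tray by its back wall and tipped it to 0.98 rad over the bin. I then set it back flat where it had stood before tipping.

**Last checks:**
- **Offcuts and tray:** the final pictures show all four offcuts in the upright bin and the empty tray flat, released and outside the cutter. In the top view its back strip is within about 2 px of where it stood before tipping.
- **Pin and bystanders:** the pin stands in its stand, within about 2 px of where it started. The bystanders looked unmoved by eye; I did not measure them.
- **Gripper:** it is clear of everything.
- **Forces:** the tray's set-down peaked at 13 N, the highest wrist force I read.

None of the checks failed. The estimates of the cutter's direction differed by 1–3°, and its measured tongue positions were within about 2–3 mm of the predictions. Neither affected the grasps.

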